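# Clear a broken bottle into the drop-tray glass bin

## Task

A brown glass bottle has broken on the desk: clear its three pieces (bottom, neck and a curved piece of wall) into the glass-waste bin and leave the bin's lid fully shut. The lid carries a tray: swung up by its bar it brings the tray level for loading, and swung down again it tips the load inside. Leave everything else standing where it is.

Things in the scene. Friction and masses are not known exactly. Their poses are not given: they have to be found in the camera images.
- bottle_base: broken piece: the bottom of a brown glass bottle, a jagged cup 46 mm across, 9 to 22 mm high round its rim, 4 mm wall, about 45 g, standing on its foot. Origin: centre of its underside, z up.
- bottle_neck: broken piece: the threaded neck of the same bottle standing mouth up on its broken shoulder, 35 mm high; the neck is a plain grip 25 mm across from 13 mm up to the top, the shoulder 41 mm across at the foot; about 35 g. Origin: centre of its underside, z up.
- bottle_shard: broken piece: large curved piece of the bottle's wall with a scrap of blank white label, lying dome up like a roof tile, 15 mm high, 42 mm wide along its own x; 48 mm long along its own y between the flat broken ends of its middle, by which it is best gripped (fingers closing along its y); about 35 g. Origin: under its middle, at desk height.
- glass_bin: grey sheet-metal bin for broken glass with a tipping tray, fixed to the desk; outside 160 mm along its x, 130 mm along its y, rim 135 mm above the desk, walls 4 mm. Origin: centre of its underside; its front (bar side) looks along its own -x.
- bin_lid (a joint): angle of the bin's steel lid and tray, one bent piece turning about the hinge line: 0 = lid level and shut, tray hanging inside the back of the bin; 1.92 = open against its stop, lid leaning back, its edge 98 mm above the rim, tray level in the mouth. Turning back to 0 lowers the tray's front edge and tips what lies on it into the bin. Stays at any angle by friction, about 0.2 N m.
- bin_hinge (a point): middle of the hinge line, which runs along the bin's y, at rim height (135 mm), 23 mm behind the bin's centre (towards bin +x).
- bin_tray (a point): middle of the tray floor, on its upper face. With the lid open (1.92) the floor is level, 18 mm below the rim, 118 mm wide along the bin's y, and lies 7 to 95 mm forward (bin -x) of the hinge line; this point is then 51 mm forward of it. Its axes turn with the lid.
- bin_bar (a point): middle of the round grab bar at the lid's front edge, 10 mm thick, along the bin's y, 66 mm clear between brackets. From the hinge line: 128 mm forward, 16.5 mm up when shut; 59 mm back, 115 mm up when open. Pinched from above across the bar, fingers can point down through the whole swing (the bar turns in them) if the tips reach at most 12 mm below its middle: the lid edge is 28 mm from it.
- mortar: white porcelain mortar, 70 mm across, 44 mm high, standing among the pieces, to be left alone. Origin: centre of its underside.
- pigment_jar1: screw-lid glass jar, 36 mm across, 48 mm high, left alone. Origin: centre of its underside.
- pigment_jar2: screw-lid glass jar, 36 mm across, 51 mm high, left alone. Origin: centre of its underside.
- loupe: black stand loupe, 37 mm across, 29 mm high, left alone. Origin: centre of its underside.
- brass_weight0: brass weight, 22 mm across, 26 mm high, left alone. Origin: centre of its underside.
- thread_spool: spool of thread, 27 mm across, 33 mm high, left alone. Origin: centre of its underside.
- beaker: glass beaker, 70 mm across, 84 mm high, behind the work, left alone. Origin: centre of its underside.
- erlenmeyer: corked conical flask, 61 mm across at the foot, 97 mm high, behind the work, left alone. Origin: centre of its underside.
- amber_flask: whole long-necked brown volumetric flask, 58 mm across at the bulb, 176 mm high, behind the work, left alone. Origin: centre of its underside.
Not all that is in view belongs to the job. Leave any yellow look-alike of the bottle_base alone.

How it is judged:
By the outcome, as a careful person would: the job done as asked, in the order asked, and still so for the second after the job is handed in, with the robot touching nothing.
It also fails if it takes over 72 s, if anything falls off the work surface, if the arm or the gripper's body presses on something with over 40 N, if the wrist force passes 120 N, or if a joint passes its speed limit or range.

## Robot

A 6-joint arm with a two-finger parallel gripper is mounted at the origin on a cart in front of the work surface, level with it; the furniture and walls round the work are solid. World frame = base frame: x ahead of the robot, y to its left, z up, the work surface at z = 0. Lengths are in mm, angles in degrees, forces in N, time in s.
With the tool pointing down it reaches from about 300 to 850 mm from the base axis. Payload 4.2 kg.
Tool frame: the origin (TCP) lies midway between the tips of the shut fingers; the grasp point (between the pads) lies 19 mm behind it; z points along the fingers, y is the line along which they close (so a half turn about z gives the same grasp; the last joint's range is limited). The gripper opens to 91 mm and grips with 3 to 60 N. Pads are 32 mm wide; open, the fingers measure 118 mm over their backs; the gripper's body (76 mm by 178 mm) begins 60 mm behind the grasp point.
Start: joints at [63.885, 18.312, 89.639, -0, 72.044, -1.146], TCP at [242.732, 521.272, 213.976] pointing down, gripper open.
Joint ranges: [-177.97, 177.97], [-48.28, 115.42], [12.27, 149.76], [-77.06, 257.06], [2.81, 150.46], [-146.56, 146.56]. Speed limits (degrees/s): [147.25, 147.25, 180, 180, 180, 180].

## Interface

Orientations are given as [roll, pitch, yaw] about the fixed x, y, z axes, in that order (R = Rz(yaw) Ry(pitch) Rx(roll)).
In Python, from workcell import env gives the robot as it stands.
- The arm moves only by the shell command python3 -m jog 'ROWS' [FORCE]. ROWS is a JSON object of lists of equal length, an entry for each row: "jaw": the finger opening in mm, from 0 to 91.2; "slide": the shift along the tool's x, y, z in units of 30 mm (1.0 is 30 mm), a list of three; "spin": the turn about the tool's z in units of 8 degrees (1.0 is 8 degrees). In form: {"jaw": [jaw, ...], "slide": [[dx, dy, dz], ...], "spin": [spin, ...]}. A call has 1 to 10 rows; each row shifts and turns the commanded pose from where the row before left it, along the tool's axes as they then stand; what a row does not reach is not made up. A row lasts 1/10 s, in which the tool goes at most 50 mm and 8.59 degrees, less where a joint would pass 70% of its speed; a pose out of reach is approached as far as the arm can. A call is refused whole if a number of a shift passes 1 or a number of a turn 1, either way. A call with a gripper value outside its range is refused whole. The fingers move at their own pace and stop on an object; FORCE is the grip in N (left out, the last holds). Time passes only in rows, so rows that do not move let the fingers close. It gives the time, the measured TCP pose, the force, the opening and the grip force at its end, in the units of the state.
- env.state(): the state, without advancing time (a new reading comes with each control period).
- env.grab_frame(name): name is "scene" or "side" or "wrist"; returns the picture (400x640x3 uint8, red, green, blue); there is no depth.
- env.camera_model(name): a dict with "fx", "fy", "cx", "cy" (pixels), "camera_from_world" (4x4, takes a point from world to camera coordinates). Camera axes: x right, y up, looking along -z (the intrinsics and any distortion apply to the point x, -y, -z); pixel columns grow to the right and rows downward; lengths in mm; the calibration is good to about 2 mm. A picture is of the moment at which its call begins: read the wrist's pose just before it. camera_model takes no time and is no camera call; for the wrist camera it gives the pose at the moment of the call.
- env.job_done(): hands the job in; it is judged then, once.
The state is a dict: "time_s": time; "qpos": joint angles; "qvel": joint speeds; "effort": joint torques, N m; "ee_pos": TCP position; "ee_rot": TCP orientation; "force": force on the tool from outside, world axes, zero at the start; "torque": the same for the moment, N m; "gripper_width": finger opening in mm; "gripper_force": force on a finger pad.
Only numpy, scipy, OpenCV 4.12 (cv2) and the standard library are available. Lean on these libraries where they do the work, as an engineer would, in place of code of your own. Each camera call takes 0.05 s, during which the arm holds its last target. There are 200 camera calls.

## Working session

There is one attempt and no reset: what is moved stays moved. The work goes in short steps, Python scripts to look and compute and a shell command to move; the robot and the scene stay as the last step left them, time stands still between calls to the robot, and variables do not carry over. Pictures are saved under pics/ and viewed, at most 10 in all, crops included, and the job is handed in when it is done.

```bash
ls; mkdir -p pics; python3 - <<'E'
from workcell import env
import cv2,json
print(env.state())
for n in("scene","side"):
    cv2.imwrite(f"pics/{n}0.png",env.grab_frame(n)[:,:,::-1]); m=env.camera_model(n); print(n,m)
print(env.camera_model("wrist"))
E
```

```text
pics
{'time_s': 0.0, 'qpos': array([ 6.38832395e+01,  1.83506460e+01,  8.97053510e+01,  2.48496427e-04,
        7.20466054e+01, -1.14901023e+00]), 'qvel': array([ 0.00529405, -0.05173378,  0.05182518, -0.00991687, -0.17322818,
        0.0499741 ]), 'effort': array([-3.67201437e-04, -4.12462449e+01, -2.31974959e+01,  7.26316497e-02,
        4.58185840e-02, -1.43249358e-04]), 'ee_pos': array([242.51166674, 520.78911326, 213.13743372]), 'ee_rot': array([-1.79897423e+02, -2.29366314e-03,  1.55032171e+02]), 'force': array([-0.40285021,  0.69789757, -0.0097331 ]), 'torque': array([ 0.0037272 ,  0.02967611, -0.0190278 ]), 'gripper_force': 0.0, 'gripper_width': 91.08744775680333}
scene {'fx': 448.653480824071, 'fy': 448.653480824071, 'cx': 316.3731399355576, 'cy': 212.81781998292053, 'camera_from_world': array([[-8.80457827e-01, -4.73835058e-01, -1.65636080e-02,
         4.78906640e+02],
       [ 3.54653980e-01, -6.81382588e-01,  6.40264261e-01,
        -3.27434168e+02],
       [-3.14665808e-01,  5.57851330e-01,  7.67976121e-01,
        -8.79137323e+02],
       [ 0.00000000e+00,  0.00000000e
[... 283 characters left out ...]
01,  4.64121988e-01,  8.78334857e-01,
        -1.41061568e+02],
       [-2.44020633e-01, -8.43920293e-01,  4.77757752e-01,
        -1.23669088e+03],
       [ 0.00000000e+00,  0.00000000e+00,  0.00000000e+00,
         1.00000000e+00]])}
{'fx': 303.5847508622385, 'fy': 303.5847508622385, 'cx': 317.85829740057414, 'cy': 193.4598667983953, 'camera_from_world': array([[ 4.22174688e-01,  9.06511497e-01, -2.33216486e-03,
        -5.73345586e+02],
       [-8.74884456e-01,  4.06769191e-01, -2.62899246e-01,
         2.92464747e+01],
       [-2.37372536e-01,  1.13029782e-01,  9.64820474e-01,
        -3.90949839e+02],
       [ 0.00000000e+00,  0.00000000e+00,  0.00000000e+00,
         1.00000000e+00]])}
```

View pics/scene0.png

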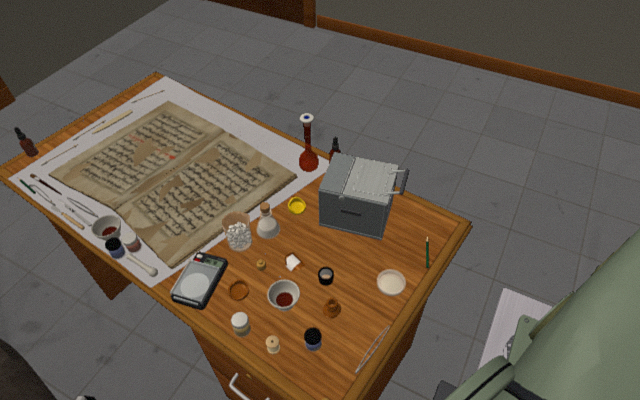

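View pics/side0.png

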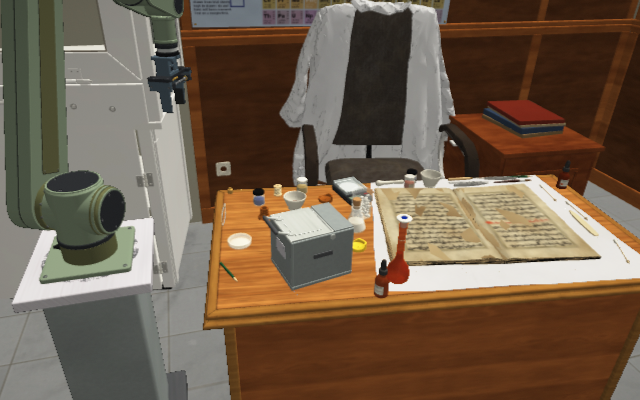

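The scene picture shows the candidates. A brown ring at (238,290) is probably the base, with a yellow look-alike at (297,206) that I will leave alone. A brown neck stands at (331,308), with the amber flask (308,150) and dropper bottles (335,148) and (25,140) as other brown glass. A white-labelled scrap at (292,262) is probably the shard. The mortar is at (284,295) and the bin at (360,195), with its bar near (400,182). The side picture only confirms the layout. Next is a close crop.

```bash
cat > h.py <<'E'
from workcell import env
import numpy as np,cv2
def px2w(n,u,v,z,m=None):
    m=m or env.camera_model(n);T=m["camera_from_world"];R=T[:3,:3];c=-R.T@T[:3,3]
    d=R.T@np.array([(u-m["cx"])/m["fx"],-(v-m["cy"])/m["fy"],-1])
    return c+d*(z-c[2])/d[2]
def w2px(n,p,m=None):
    m=m or env.camera_model(n);T=m["camera_from_world"]
    q=(T[:3,:3]@np.atleast_2d(p).T).T+T[:3,3]
    return np.c_[m["cx"]-m["fx"]*q[:,0]/q[:,2],m["cy"]+m["fy"]*q[:,1]/q[:,2]]
E
python3 - <<'E'
import cv2
i=cv2.imread("pics/scene0.png")
a=cv2.resize(i[240:360,215:375],None,fx=5,fy=5,interpolation=cv2.INTER_CUBIC);cv2.imwrite("pics/c1.png",a)
b=cv2.resize(i[145:245,290:430],None,fx=5,fy=5,interpolation=cv2.INTER_CUBIC);cv2.imwrite("pics/c2.png",b)
E
```

```text
(no output)
```

View pics/c1.png

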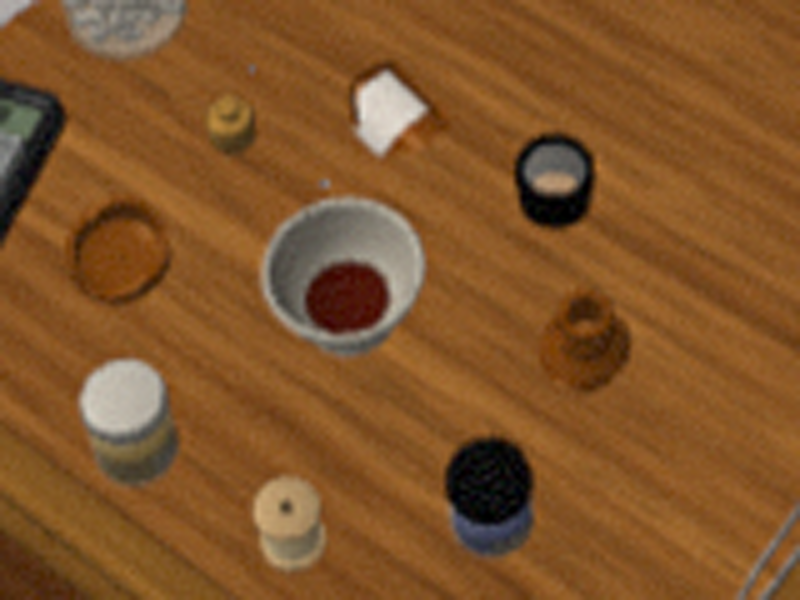

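View pics/c2.png

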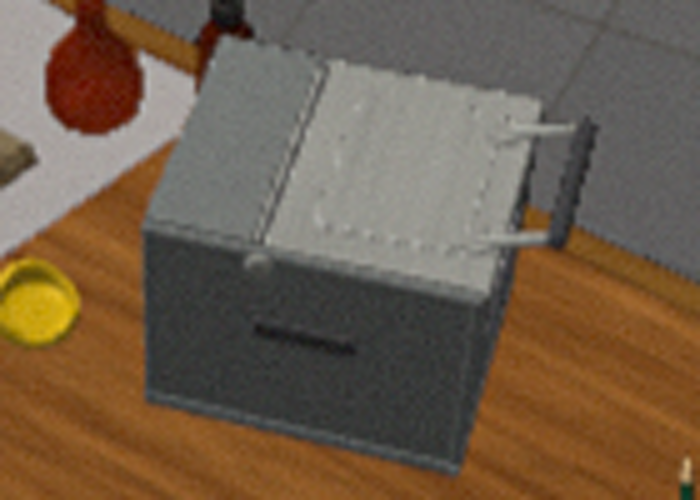

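Crop 1 shows the brown jagged ring (the base) at (239,290), the neck with its mouth at (332.6,301.6), and the labelled shard at (292.5,262). The yellow ring is clearly the decoy. In crop 2 the bar runs from (407.6,169.4) to (402.4,193.6).

```bash
python3 - <<'E'
from h import *
np.set_printoptions(precision=1,suppress=True)
o1=lambda u,v,z:px2w("scene",215+u/5,240+v/5,z)
o2=lambda u,v,z:px2w("scene",290+u/5,145+v/5,z)
for n,a in dict(base=(120,252,13),neckmouth=(588,308,35),neckfoot=(585,347,3),shard=(390,112,13),mortar=(345,272,44),jar1=(125,398,48),jar2=(488,480,51),loupe=(555,160,29),weight=(230,108,26),spool=(287,500,33)).items(): print(n,o1(*a))
for n,a in dict(bar1=(588,122,151.5),bar2=(562,243,151.5),backfarR=(228,38,135),backL=(147,225,135),frontL=(485,297,135),frontR=(540,100,135),botBL=(147,402,0),botFL=(460,470,0)).items(): print(n,o2(*a))
print("beaker",px2w("scene",238,220,84),"erl",px2w("scene",265,207,97),"yellow",px2w("scene",297,206,13))
E
```

```text
base [668.1 134.3  13. ]
neckmouth [464.9  72.5  35. ]
neckfoot [465.   74.4   3. ]
shard [598.5  13.5  13. ]
mortar [562.6 110.1  44. ]
jar1 [611.1 204.2  48. ]
jar2 [461.6 167.1  51. ]
loupe [513.3  10.   29. ]
weight [660.3  53.1  26. ]
spool [533.6 205.6  33. ]
bar1 [ 438.7 -258.2  151.5]
bar2 [ 421.6 -181.4  151.5]
backfarR [ 621.3 -248.9  135. ]
backL [ 597.8 -119.4  135. ]
frontL [ 443.7 -150.3  135. ]
frontR [ 468.5 -278.5  135. ]
botBL [ 600.5 -121.3    0. ]
botFL [ 443.7 -154.9    0. ]
beaker [743.9  10.1  84. ] erl [702.3 -43.9  97. ] yellow [ 677.  -141.9   13. ]
```

```bash
cat >> h.py <<'E'
def plan(x,y,z,yaw,N,frm=None):
    """print per-row tool slides (units of 30 mm) and spin (units of 8 deg) for N equal rows"""
    s=env.state();p=np.array(s["ee_pos"] if frm is None else frm[:3]);w=s["ee_rot"][2] if frm is None else frm[3]
    d=(np.array([x,y,z])-p)/N; dw=((yaw-w+180)%360-180)
    print("from",p.round(1),round(w,1),"N",N)
    out=[]
    for i in range(N):
        a=np.radians(w+dw*i/N); out.append([round(v/30,2) for v in (np.cos(a)*d[0]+np.sin(a)*d[1],np.sin(a)*d[0]-np.cos(a)*d[1],-d[2])])
    print("slide",out if abs(dw)>.5 else out[0],"spin",round(-dw/8/N,3))
E
python3 - <<'E'
from h import *
np.set_printoptions(precision=1,suppress=True)
T=env.camera_model("wrist")["camera_from_world"];R=T[:3,:3];c=-R.T@T[:3,3];e=env.state()
print("cam-tcp",c-e["ee_pos"],"view dir",-R[2])
plan(500,60,250,101.2,18)
for u,v in((227,260),(222,270),(215,288)):print(px2w("scene",u,v,15))
E
```

```text
cam-tcp [-67.7  31.2 170.3] view dir [ 0.2 -0.1 -1. ]
from [242.5 520.8 213.2] 155.0 N 18
slide [[np.float64(-0.79), np.float64(-0.57), np.float64(-0.07)], [np.float64(-0.82), np.float64(-0.53), np.float64(-0.07)], [np.float64(-0.85), np.float64(-0.49), np.float64(-0.07)], [np.float64(-0.87), np.float64(-0.44), np.float64(-0.07)], [np.float64(-0.89), np.float64(-0.4), np.float64(-0.07)], [np.float64(-0.91), np.float64(-0.35), np.float64(-0.07)], [np.float64(-0.93), np.float64(-0.3), np.float64(-0.07)], [np.float64(-0.94), np.float64(-0.25), np.float64(-0.07)], [np.float64(-0.96), np.float64(-0.2), np.float64(-0.07)], [np.float64(-0.97), np.float64(-0.15), np.float64(-0.07)], [np.float64(-0.97), np.float64(-0.1), np.float64(-0.07)], [np.float64(-0.98), np.float64(-0.05), np.float64(-0.07)], [np.float64(-0.98), np.float64(0.0), np.float64(-0.07)], [np.float64(-0.98), np.float64(0.05), np.float64(-0.07)], [np.float64(-0.97), np.float64(0.1), np.float64(-0.07)], [np.float64(-0.97), np.float64(0.15), np.float64(-0.07)], [np.float64(-0.96), np.float64(0.2), np.float64(-0.07)], [np.float64(-0.94), np.float64(0.25), np.float64(-0.07)]] spin 0.374
[738.8  80.9  15. ]
[732.8 109.   15. ]
[718.6 155.2  15. ]
```

```bash
python3 -m jog '{"jaw":[91,91,91,91,91,91,91,91,91],"slide":[[-0.8,-0.56,-0.07],[-0.83,-0.52,-0.07],[-0.86,-0.48,-0.07],[-0.88,-0.43,-0.07],[-0.9,-0.38,-0.07],[-0.92,-0.33,-0.07],[-0.93,-0.28,-0.07],[-0.95,-0.23,-0.07],[-0.96,-0.18,-0.07]],"spin":[0.374,0.374,0.374,0.374,0.374,0.374,0.374,0.374,0.374]}'
python3 -m jog '{"jaw":[60,60,60,60,60,60,60,60,60],"slide":[[-0.97,-0.12,-0.07],[-0.97,-0.07,-0.07],[-0.98,-0.02,-0.07],[-0.98,0.02,-0.07],[-0.98,0.07,-0.07],[-0.97,0.12,-0.07],[-0.96,0.18,-0.07],[-0.95,0.22,-0.07],[-0.94,0.26,-0.07]],"spin":[0.374,0.374,0.374,0.374,0.374,0.374,0.374,0.374,0.374]}'
python3 - <<'E'
from h import *
import pickle
print(env.state()["qvel"].round(2))
m=env.camera_model("wrist");f=env.grab_frame("wrist")[:,:,::-1]
pickle.dump(m,open("w1.pkl","wb"));cv2.imwrite("pics/w1.png",f)
for p in((668,134,13),(465,73,35),(598,13,13),(562,110,44)):print(w2px("wrist",p,m))
plan(430,-220.5,190,101.2,10)
E
```

```text
time_s: 1.0
ee_pos: [375.7, 291.8, 232.6]
ee_rot: [-180.0, -0.0, 128.0]
force: [0.0, 0.3, 0.2]
gripper_width: 90.7
gripper_force: 0.0
time_s: 1.9
ee_pos: [509.6, 64.5, 251.5]
ee_rot: [-180.0, -0.0, 101.0]
force: [-0.3, -0.3, -1.3]
gripper_width: 60.0
gripper_force: 0.0
[-30.4    9.13 -14.73   0.04   5.5   -0.58]
[[445.66585063 138.62399444]]
[[285.7557125 156.7532684]]
[[372.75895138 213.6495011 ]]
[[367.46405183 143.52164071]]
from [512.   61.1 251.6] 100.8 N 10
slide [np.float64(-0.87), np.float64(-0.44), np.float64(0.21)] spin -0.004
```

View pics/w1.png

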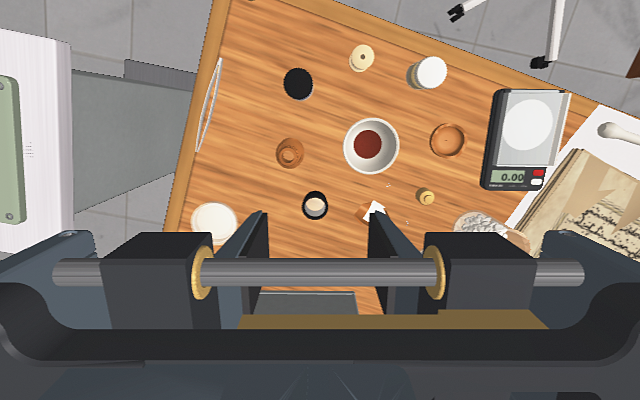

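The picture shows the base at (447,140), the neck mouth at (288,147) and the mortar at (371,146). The shard at (373,212) is half hidden by a finger, so I'll look again later for its yaw. Next is the bar.

```bash
python3 -m jog '{"jaw":[24,24,24,24,24,24,24,24,24,24],"slide":[[-0.87,-0.44,0.2],[-0.87,-0.44,0.2],[-0.87,-0.44,0.2],[-0.87,-0.44,0.2],[-0.87,-0.44,0.2],[-0.87,-0.44,0.2],[-0.87,-0.44,0.2],[-0.87,-0.44,0.2],[-0.87,-0.44,0.2],[-0.87,-0.44,0.2]],"spin":[0,0,0,0,0,0,0,0,0,0]}'
python3 -m jog '{"jaw":[24,24],"slide":[[0,0,0],[0,0,0]],"spin":[0,0]}'
python3 - <<'E'
from h import *
f=env.grab_frame("scene")[:,:,::-1];cv2.imwrite("pics/s2.png",cv2.resize(f[110:260,290:450],None,fx=5,fy=5)[:,:,:][0:600])
plan(430,-220.5,144,101.2,3)
s=env.state();print(s["ee_rot"])
E
```

```text
time_s: 2.95
ee_pos: [429.7, -216.8, 191.2]
ee_rot: [-180.0, -0.0, 101.2]
force: [0.2, -0.5, -0.1]
gripper_width: 23.9
gripper_force: 0.0
time_s: 3.15
ee_pos: [430.1, -216.0, 191.3]
ee_rot: [-180.0, -0.1, 101.1]
force: [0.4, -0.0, -0.3]
gripper_width: 23.9
gripper_force: 0.0
from [ 430.4 -215.5  191.6] 101.2 N 3
slide [np.float64(-0.05), np.float64(-0.01), np.float64(0.53)] spin -0.002
[-1.79992212e+02 -4.99471612e-02  1.01161081e+02]
```

View pics/s2.png

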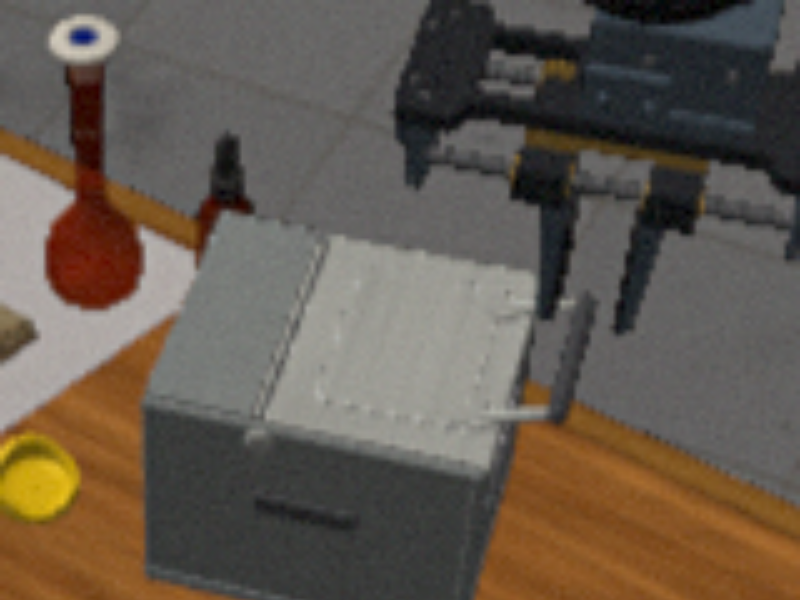

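The scene crop shows the open fingers straddling the bar, which is at about (575,355) in the crop, as planned. Lowering and gripping now.

```bash
python3 -m jog '{"jaw":[24,24,24,14,6,6,6,6],"slide":[[-0.05,0,0.53],[-0.05,0,0.53],[-0.05,0,0.53],[0,0,0],[0,0,0],[0,0,0],[0,0,0],[0,0,0]],"spin":[0,0,0,0,0,0,0,0]}' 25
python3 - <<'E'
import numpy as np
a=np.radians(np.linspace(172.65,62.8,19));x=129.06*np.cos(a);z=129.06*np.sin(a)
print(np.c_[np.diff(x)/30,-np.diff(z)/30].round(2).tolist())
E
```

```text
time_s: 4.0
ee_pos: [433.6, -218.9, 145.0]
ee_rot: [179.7, -0.1, 101.1]
force: [5.0, 3.8, -4.5]
gripper_width: 9.4
gripper_force: 25.0
[[0.08, -0.45], [0.13, -0.44], [0.18, -0.42], [0.22, -0.4], [0.26, -0.38], [0.3, -0.35], [0.34, -0.31], [0.37, -0.27], [0.39, -0.23], [0.42, -0.19], [0.43, -0.15], [0.45, -0.1], [0.46, -0.05], [0.46, -0.0], [0.46, 0.05], [0.45, 0.09], [0.44, 0.14], [0.42, 0.19]]
```

```bash
python3 -m jog '{"jaw":[6,6,6,6,6,6,6,6,6],"slide":[[0,0.08,-0.45],[0,0.13,-0.44],[0,0.18,-0.42],[0,0.22,-0.4],[0,0.26,-0.38],[0,0.3,-0.35],[0,0.34,-0.31],[0,0.37,-0.27],[0,0.39,-0.23]],"spin":[0,0,0,0,0,0,0,0,0]}'
python3 -m jog '{"jaw":[6,6,6,6,6,6,6,6,6,6],"slide":[[0,0.42,-0.19],[0,0.43,-0.15],[0,0.45,-0.1],[0,0.46,-0.05],[0,0.46,0],[0,0.46,0.05],[0,0.45,0.09],[0,0.44,0.14],[0,0.42,0.19],[0,0,0]],"spin":[0,0,0,0,0,0,0,0,0,0]}'
```

```text
time_s: 4.9
ee_pos: [499.5, -206.6, 240.3]
ee_rot: [180.0, -0.0, 101.2]
force: [5.1, -2.6, -16.2]
gripper_width: 9.2
gripper_force: 25.0
time_s: 5.9
ee_pos: [617.1, -184.5, 241.7]
ee_rot: [180.0, 0.1, 101.2]
force: [-1.5, -4.4, 2.0]
gripper_width: 9.1
gripper_force: 25.0
```

```bash
python3 -m jog '{"jaw":[6,24,24,24,24,24,24],"slide":[[0,0.1,0.06],[0,0,0],[0,0,0],[0,0,-0.8],[0,0,-0.9],[0.9,0,0],[0.9,0,0]],"spin":[0,0,0,0,0,0,0]}'
python3 - <<'E'
from h import *
plan(598,-60,200,101.2,5)
E
```

```text
time_s: 6.6
ee_pos: [609.2, -129.1, 291.5]
ee_rot: [179.8, -0.1, 101.1]
force: [-0.6, 0.9, -0.9]
gripper_width: 23.7
gripper_force: 0.0
from [ 609.2 -129.1  291.5] 101.1 N 5
slide [np.float64(0.47), np.float64(0.02), np.float64(0.61)] spin -0.001
```

```bash
python3 -m jog '{"jaw":[70,70,70,70,70,70],"slide":[[0.45,0,0.6],[0.45,0,0.6],[0.45,0,0.6],[0.45,0,0.6],[0.45,0,0.6],[0,0,0]],"spin":[0,0,0,0,0,0]}'
python3 - <<'E'
from h import *
import pickle
m=env.camera_model("wrist");f=env.grab_frame("wrist")[:,:,::-1];pickle.dump(m,open("w2.pkl","wb"));cv2.imwrite("pics/w2full.png",f)
c=w2px("wrist",(598,13,8),m)[0];print(c,w2px("wrist",[(668,134,13),(465,73,35)],m),w2px("wrist",[(516,-204,117)],m))
u,v=c.astype(int);u0=max(u-60,0);v0=max(v-45,0);print(u0,v0)
a=cv2.resize(f[v0:v0+90,u0:u0+120],None,fx=5,fy=5,interpolation=cv2.INTER_CUBIC)
s=env.grab_frame("scene")[:,:,::-1];b=cv2.resize(s[110:240,300:420],(240*1,260))
o=np.zeros((450,800,3),np.uint8);o[:,:600]=a;o[:217,600:]=cv2.resize(s[110:240,300:420],(200,217));cv2.imwrite("pics/w2.png",o)
E
```

```text
time_s: 7.2
ee_pos: [593.5, -61.5, 198.2]
ee_rot: [-179.7, -0.2, 101.3]
force: [-0.3, -0.4, -0.7]
gripper_width: 68.6
gripper_force: 0.0
[335.97374388 112.74423618] [[426.50880934   8.4633907 ]
 [219.06408093  24.28142343]] [[212.18977819 322.4529969 ]]
275 67
```

View pics/w2.png

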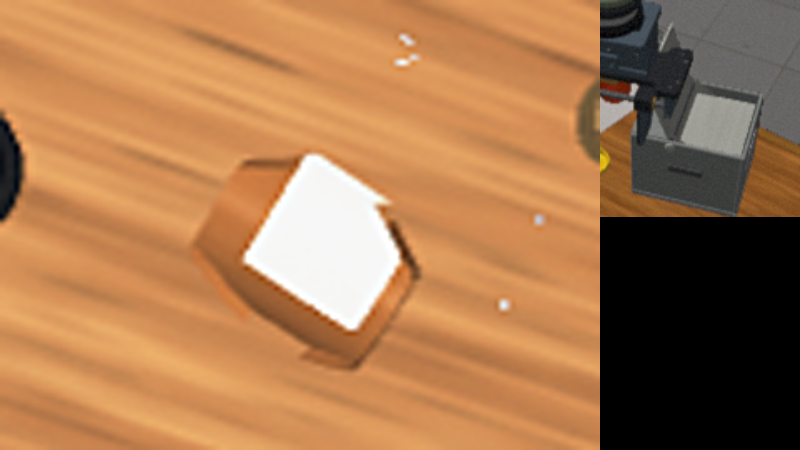

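The lid is open with the tray level (scene inset). In the shard close-up the flat ends run (195,240)–(245,162) and (418,272)–(350,368), so its long axis (own y) lies about 33° below the image horizontal. The extents work out near 49 × 43 mm, which matches the description.

```bash
cat >h2.py <<'E'
E
python3 - <<'E'
from h import *
import pickle
m=pickle.load(open("w2.pkl","rb"))
q=lambda u,v,z:px2w("wrist",275+u/5,67+v/5,z,m)
for z in(4,8):
    L=(q(195,240,z)+q(245,162,z))/2;Rr=(q(418,272,z)+q(350,368,z))/2
    print((L+Rr)/2,q(307,254,z),np.linalg.norm(Rr-L),np.degrees(np.arctan2(*(Rr-L)[[1,0]])))
    for a,b in((q(195,240,z),q(245,162,z)),(q(350,368,z),q(418,272,z))):d=b-a;print("end perp",np.degrees(np.arctan2(d[1],d[0]))-90)
    d=q(355,330,15)-q(245,260,15);print("label",np.degrees(np.arctan2(d[1],d[0])))
E
```

```text
[599.23545456   5.71663763   4.        ] [599.89600778   7.55756004   4.        ] 47.16862299071066 -23.656729651048146
end perp -22.34236315731377
end perp -23.396915007325532
label -20.341458005272486
[599.01802979   5.7668794    8.        ] [599.67134168   7.58762065   8.        ] 46.6515356200477 -23.6567296510482
end perp -22.342363157313997
end perp -23.396915007325703
label -20.341458005272486
```

```bash
python3 - <<'E'
from h import *
plan(599.3,7.5,60,67.5,6)
E
```

```text
from [595.5 -63.6 201.2] 101.2 N 6
slide [[np.float64(0.38), np.float64(0.1), np.float64(0.78)], [np.float64(0.39), np.float64(0.06), np.float64(0.78)], [np.float64(0.4), np.float64(0.02), np.float64(0.78)], [np.float64(0.4), np.float64(-0.02), np.float64(0.78)], [np.float64(0.39), np.float64(-0.06), np.float64(0.78)], [np.float64(0.38), np.float64(-0.09), np.float64(0.78)]] spin 0.703
```

```bash
python3 -m jog '{"jaw":[70,70,70,70,70,70,70,70],"slide":[[0.38,0.08,0.78],[0.39,0.04,0.78],[0.4,0.0,0.78],[0.4,-0.04,0.78],[0.39,-0.07,0.78],[0.38,-0.1,0.78],[0,0,0],[0,0,0]],"spin":[0.7,0.7,0.7,0.7,0.7,0.7,0,0]}'
python3 - <<'E'
from h import *
import pickle
f=env.grab_frame("wrist")[:,:,::-1];cv2.imwrite("pics/w3.png",f)
plan(599.3,7.5,3,67.5,3)
E
```

```text
time_s: 8.1
ee_pos: [597.0, 6.5, 61.9]
ee_rot: [179.9, -0.0, 67.7]
force: [0.2, -0.3, 0.4]
gripper_width: 69.9
gripper_force: 0.0
from [597.4   6.2  62.6] 67.7 N 3
slide [np.float64(0.02), np.float64(0.01), np.float64(0.66)] spin 0.006
```

View pics/w3.png

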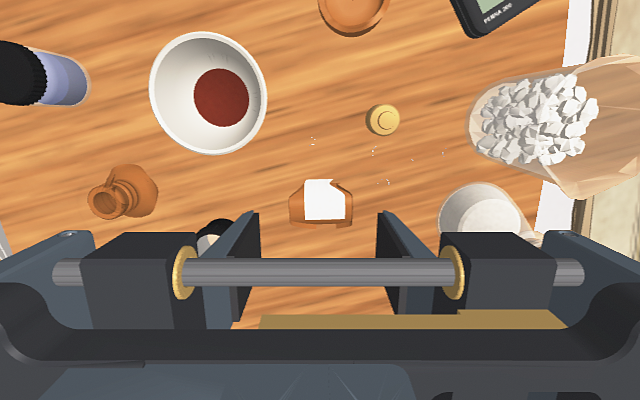

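The shard sits squarely between the fingers, ends at columns 290 and 352 with the finger middle at 318. Descending and gripping.

```bash
python3 - <<'E'
from h import *
s=env.state()["ee_pos"];print(w2px("wrist",[(s[0],s[1],8),(s[0],s[1],0)]))
E
python3 -m jog '{"jaw":[66,66,66,40,40,40,40,40],"slide":[[0.03,0.03,0.66],[0.02,0.03,0.66],[0,0,0.66],[0,0,0],[0,0,0],[0,0,0],[0,0,0],[0,0,0]],"spin":[0,0,0,0,0,0,0,0]}' 25
```

```text
[[318.18186796 208.52875797]
 [318.14589153 205.43661799]]
time_s: 8.95
ee_pos: [599.2, 7.2, 3.0]
ee_rot: [179.8, -0.0, 67.6]
force: [-0.1, -1.6, 5.4]
gripper_width: 47.5
gripper_force: 25.0
```

```bash
python3 -m jog '{"jaw":[40,40,40,40,40,40,40],"slide":[[0,0,-0.3],[0,0,-1],[0,0,-1],[0,0,-1],[0,0,-1],[0,0,-1],[0,0,-1]],"spin":[0,0,0,0,0,0,0]}'
python3 - <<'E'
from h import *
plan(483,-192,200,11.2,10)
E
```

```text
time_s: 9.65
ee_pos: [597.3, 7.9, 192.2]
ee_rot: [-180.0, -0.0, 67.6]
force: [-0.0, -0.6, -0.6]
gripper_width: 47.2
gripper_force: 25.0
from [597.3   7.9 192.2] 67.6 N 10
slide [[np.float64(-0.76), np.float64(-0.1), np.float64(-0.03)], [np.float64(-0.77), np.float64(-0.02), np.float64(-0.03)], [np.float64(-0.77), np.float64(0.05), np.float64(-0.03)], [np.float64(-0.76), np.float64(0.13), np.float64(-0.03)], [np.float64(-0.74), np.float64(0.2), np.float64(-0.03)], [np.float64(-0.72), np.float64(0.27), np.float64(-0.03)], [np.float64(-0.69), np.float64(0.34), np.float64(-0.03)], [np.float64(-0.65), np.float64(0.41), np.float64(-0.03)], [np.float64(-0.61), np.float64(0.47), np.float64(-0.03)], [np.float64(-0.56), np.float64(0.53), np.float64(-0.03)]] spin 0.705
```

```bash
python3 -m jog '{"jaw":[40,40,40,40,40,40,40,40,40,40],"slide":[[-0.76,-0.06,-0.02],[-0.77,0.02,-0.02],[-0.77,0.09,-0.02],[-0.75,0.17,-0.02],[-0.73,0.24,-0.02],[-0.71,0.31,-0.02],[-0.67,0.38,-0.02],[-0.63,0.44,-0.02],[-0.59,0.5,-0.02],[-0.54,0.55,-0.02]],"spin":[0.705,0.705,0.705,0.705,0.705,0.705,0.705,0.705,0.705,0.705]}'
python3 -m jog '{"jaw":[40,40],"slide":[[0,0,0.5],[0,0,0.5]],"spin":[0,0]}'
python3 - <<'E'
from h import *
plan(483,-192,121,11.2,4)
E
```

```text
time_s: 10.65
ee_pos: [492.3, -198.7, 196.9]
ee_rot: [-180.0, 0.0, 11.0]
force: [0.1, -0.3, -0.1]
gripper_width: 47.6
gripper_force: 25.0
time_s: 10.85
ee_pos: [492.8, -198.8, 167.0]
ee_rot: [180.0, -0.1, 11.1]
force: [-0.6, 0.6, -1.5]
gripper_width: 47.6
gripper_force: 25.0
from [ 492.8 -198.8  167. ] 11.1 N 4
slide [np.float64(-0.07), np.float64(-0.07), np.float64(0.38)] spin -0.003
```

```bash
python3 -m jog '{"jaw":[40,40,40,40,40,54,54,54,54],"slide":[[-0.14,-0.14,0],[-0.14,-0.14,0.4],[0,0,0.6],[0,0,0.53],[0,0,0],[0,0,0],[0,0,0],[0,0,-0.5],[0,0,-1]],"spin":[0,0,0,0,0,0,0,0,0]}'
python3 -m jog '{"jaw":[54,54,54],"slide":[[0,0.3,-0.9],[0,-0.9,-0.3],[0,-0.9,0]],"spin":[0,0,0]}'
python3 - <<'E'
from h import *
s=env.grab_frame("scene")[:,:,::-1];cv2.imwrite("pics/s4.png",cv2.resize(s[100:220,310:430],None,fx=5,fy=5))
f=env.grab_frame("wrist")[:,:,::-1];cv2.imwrite("pics/w4.png",f)
a=np.array([465,73.5]);plan(465,73.5,100,11.2,10)
E
```

```text
time_s: 11.75
ee_pos: [482.1, -191.2, 165.2]
ee_rot: [-179.9, 0.2, 11.2]
force: [-0.2, 0.2, -0.5]
gripper_width: 54.2
gripper_force: 0.0
time_s: 12.05
ee_pos: [476.0, -148.0, 204.6]
ee_rot: [179.8, -0.3, 11.1]
force: [-0.4, 0.3, -0.0]
gripper_width: 54.2
gripper_force: 0.0
from [ 474.2 -145.6  203.2] 11.3 N 10
slide [np.float64(0.11), np.float64(-0.72), np.float64(0.34)] spin 0.001
```

View pics/s4.png

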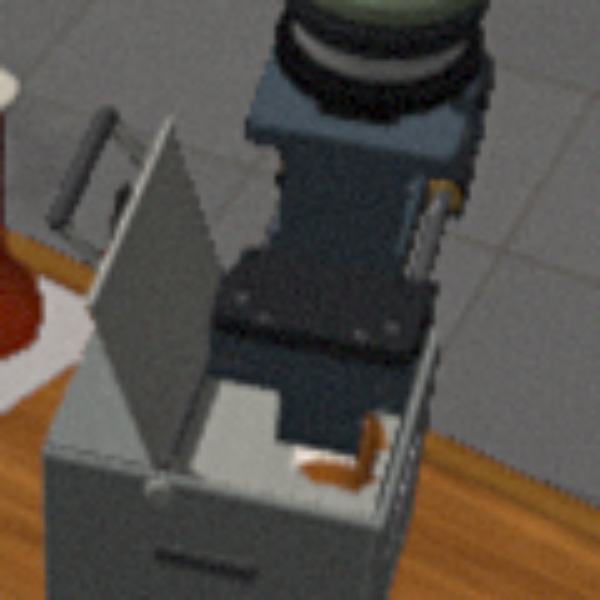

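The shard lies in the tray at its front-left, about as planned. I have one picture left and will keep it for the end. Next is the neck.

```bash
python3 -m jog '{"jaw":[50,50,50,50,50,50,50,50,50,50],"slide":[[0.11,-0.72,0.34],[0.11,-0.72,0.34],[0.11,-0.72,0.34],[0.11,-0.72,0.34],[0.11,-0.72,0.34],[0.11,-0.72,0.34],[0.11,-0.72,0.34],[0.11,-0.72,0.34],[0.11,-0.72,0.34],[0.11,-0.72,0.34]],"spin":[0,0,0,0,0,0,0,0,0,0]}'
python3 -m jog '{"jaw":[50],"slide":[[0,0,0]],"spin":[0]}'
python3 - <<'E'
from h import *
import pickle
m=pickle.load(open("w1.pkl","rb"));print(px2w("wrist",289,147,35,m),px2w("wrist",291,154,3,m),px2w("wrist",447,139,13,m))
plan(465,73.5,16,11.2,4)
E
```

```text
time_s: 13.15
ee_pos: [465.9, 71.2, 99.8]
ee_rot: [180.0, -0.1, 11.2]
force: [-0.4, -0.8, -0.1]
gripper_width: 50.4
gripper_force: 0.0
time_s: 13.25
ee_pos: [464.8, 71.9, 99.0]
ee_rot: [-180.0, 0.1, 11.3]
force: [0.9, -1.2, -1.1]
gripper_width: 50.0
gripper_force: 0.0
[467.00052997  86.03522826  35.        ] [469.00521823  72.86678067   3.        ] [669.88852832 133.86549017  13.        ]
from [464.8  71.9  99. ] 11.3 N 4
slide [np.float64(0.0), np.float64(-0.01), np.float64(0.69)] spin 0.004
```

```bash
python3 -m jog '{"jaw":[50,50,50,50,18,18,18,18,18],"slide":[[0.04,-0.02,0.7],[0,-0.02,0.7],[0,0,0.7],[0,0,0.67],[0,0,0],[0,0,0],[0,0,0],[0,0,0],[0,0,-0.4]],"spin":[0,0,0,0,0,0,0,0,0]}' 25
```

```text
time_s: 14.15
ee_pos: [465.6, 71.9, 28.6]
ee_rot: [-180.0, 0.1, 11.2]
force: [-0.5, 0.7, -0.6]
gripper_width: 23.8
gripper_force: 25.0
```

```bash
python3 -m jog '{"jaw":[18,18,18,18,18,18],"slide":[[0,0,-1],[0,0,-1],[0,0,-1],[0,0.3,-1],[0,0.5,-1],[0,0.8,-0.7]],"spin":[0,0,0,0,0,0]}'
python3 - <<'E'
from h import *
plan(509.3,-241.6,195,11.2,9)
E
```

```text
time_s: 14.75
ee_pos: [476.0, 25.2, 202.6]
ee_rot: [180.0, -0.2, 11.3]
force: [0.3, 0.0, -0.1]
gripper_width: 23.6
gripper_force: 25.0
from [476.   25.2 202.6] 11.3 N 9
slide [np.float64(-0.07), np.float64(0.99), np.float64(0.03)] spin 0.001
```

```bash
python3 -m jog '{"jaw":[18,18,18,18,18,18,18,18,18,18],"slide":[[-0.07,0.98,0.03],[-0.07,0.98,0.03],[-0.07,0.98,0.03],[-0.07,0.98,0.03],[-0.07,0.98,0.03],[-0.07,0.98,0.03],[-0.07,0.98,0.03],[-0.07,0.98,0.03],[-0.07,0.9,0.03],[0,0,0]],"spin":[0,0,0,0,0,0,0,0,0,0]}'
python3 -m jog '{"jaw":[18],"slide":[[0,0,0.3]],"spin":[0]}'
python3 - <<'E'
from h import *
plan(509.3,-241.6,137,11.2,3)
E
```

```text
time_s: 15.75
ee_pos: [507.9, -238.9, 191.8]
ee_rot: [179.9, -0.0, 11.0]
force: [-0.4, 0.6, -0.0]
gripper_width: 23.4
gripper_force: 25.0
time_s: 15.85
ee_pos: [508.3, -236.4, 183.6]
ee_rot: [179.9, -0.2, 11.1]
force: [-0.7, 0.8, 0.0]
gripper_width: 23.5
gripper_force: 25.0
from [ 508.3 -236.4  183.6] 11.1 N 3
slide [np.float64(0.0), np.float64(0.06), np.float64(0.52)] spin -0.003
```

```bash
python3 -m jog '{"jaw":[18,18,18,18,18],"slide":[[0,0.13,0.5],[0,0,0.5],[0,0,0.4],[0,0,0],[0,0,0]],"spin":[0,0,0,0,0]}'
```

```text
time_s: 16.35
ee_pos: [508.5, -239.2, 140.5]
ee_rot: [-180.0, -0.0, 11.2]
force: [-0.2, 0.1, -0.4]
gripper_width: 23.8
gripper_force: 25.0
```

```bash
python3 -m jog '{"jaw":[18,34,34,34,34,34,34],"slide":[[0,0,0.13],[0,0,0],[0,0,0],[0,0,-0.6],[0,0,-1],[0,-0.5,-0.7],[0,-0.98,0]],"spin":[0,0,0,0,0,0,0]}'
python3 -m jog '{"jaw":[60,60,60,60,60],"slide":[[0,-0.98,0],[0,-0.98,0],[0,-0.98,0],[0,-0.98,0],[0,-0.98,0]],"spin":[0,0,0,0,0]}'
python3 - <<'E'
from h import *
plan(669,134,100,11.2,10)
E
```

```text
time_s: 17.05
ee_pos: [502.2, -197.9, 209.2]
ee_rot: [179.7, -0.4, 11.0]
force: [1.0, 0.6, -0.1]
gripper_width: 34.4
gripper_force: 0.0
time_s: 17.55
ee_pos: [471.2, -50.9, 206.0]
ee_rot: [180.0, -0.1, 11.2]
force: [0.8, 0.2, -0.1]
gripper_width: 60.0
gripper_force: 0.0
from [471.2 -50.9 206. ] 11.2 N 10
slide [np.float64(0.77), np.float64(-0.48), np.float64(0.35)] spin -0.001
```

```bash
python3 -m jog '{"jaw":[62,62,62,62,62,62,62,62,62,62],"slide":[[0.77,-0.47,0.35],[0.77,-0.47,0.35],[0.77,-0.47,0.35],[0.77,-0.47,0.35],[0.77,-0.47,0.35],[0.77,-0.47,0.35],[0.77,-0.47,0.35],[0.77,-0.47,0.35],[0.77,-0.47,0.35],[0.77,-0.47,0.35]],"spin":[0,0,0,0,0,0,0,0,0,0]}'
python3 -m jog '{"jaw":[62,62],"slide":[[0,0,0],[0,0,0]],"spin":[0,0]}'
python3 - <<'E'
from h import *
plan(669,134,3,11.2,4)
E
```

```text
time_s: 18.55
ee_pos: [671.6, 131.9, 100.4]
ee_rot: [-180.0, -0.0, 11.2]
force: [0.2, -0.1, -0.5]
gripper_width: 61.8
gripper_force: 0.0
time_s: 18.75
ee_pos: [670.5, 131.3, 100.1]
ee_rot: [180.0, 0.1, 11.2]
force: [0.5, -0.0, -0.1]
gripper_width: 61.8
gripper_force: 0.0
from [670.5 131.3 100.1] 11.2 N 4
slide [np.float64(-0.01), np.float64(-0.02), np.float64(0.81)] spin 0.0
```

```bash
python3 -m jog '{"jaw":[62,62,62,62,40,40,40,40,40],"slide":[[-0.03,-0.08,0.81],[0,0,0.81],[0,0,0.81],[0,0,0.8],[0,0,0],[0,0,0],[0,0,0],[0,0,0],[0,0,-0.4]],"spin":[0,0,0,0,0,0,0,0,0]}' 20
python3 -m jog '{"jaw":[40,40,40,40,40,40,40,40],"slide":[[0,0,-0.6],[0,0,-1],[0,0,-1],[0,0,-1],[0,0,-1],[0,0,-1],[0,0,-0.7],[0,0,0]],"spin":[0,0,0,0,0,0,0,0]}'
python3 - <<'E'
from h import *
plan(474,-50,205,11.2,10)
E
```

```text
time_s: 19.65
ee_pos: [668.1, 133.1, 15.2]
ee_rot: [-180.0, 0.2, 11.2]
force: [-1.1, 0.4, -0.6]
gripper_width: 44.6
gripper_force: 20.0
time_s: 20.45
ee_pos: [671.1, 133.7, 210.0]
ee_rot: [180.0, -0.5, 11.2]
force: [0.0, 0.5, -0.0]
gripper_width: 44.9
gripper_force: 20.0
from [671.1 133.7 210. ] 11.2 N 10
slide [np.float64(-0.76), np.float64(0.47), np.float64(0.02)] spin -0.0
```

```bash
python3 -m jog '{"jaw":[40,40,40,40,40,40,40,40,40,40],"slide":[[-0.76,0.47,0.02],[-0.76,0.47,0.02],[-0.76,0.47,0.02],[-0.76,0.47,0.02],[-0.76,0.47,0.02],[-0.76,0.47,0.02],[-0.76,0.47,0.02],[-0.76,0.47,0.02],[-0.76,0.47,0.02],[-0.76,0.47,0.02]],"spin":[0,0,0,0,0,0,0,0,0,0]}'
python3 - <<'E'
from h import *
plan(526.4,-181.1,200,11.2,5)
E
```

```text
time_s: 21.45
ee_pos: [471.2, -49.7, 197.8]
ee_rot: [-180.0, 0.1, 11.2]
force: [0.4, -1.1, 0.1]
gripper_width: 45.1
gripper_force: 20.0
from [471.2 -49.7 197.8] 11.2 N 5
slide [np.float64(0.19), np.float64(0.93), np.float64(-0.01)] spin -0.0
```

```bash
python3 -m jog '{"jaw":[40,40,40,40,40,40,40],"slide":[[0.19,0.93,0],[0.19,0.93,0],[0.19,0.93,0],[0.19,0.93,0],[0.19,0.93,0],[0,0,0.7],[0,0,0.3]],"spin":[0,0,0,0,0,0,0]}'
python3 -m jog '{"jaw":[40],"slide":[[0,0,0]],"spin":[0]}'
python3 - <<'E'
from h import *
plan(526.4,-181.1,123,11.2,3)
E
```

```text
time_s: 22.15
ee_pos: [526.4, -180.6, 166.1]
ee_rot: [-179.9, 0.2, 11.1]
force: [-1.2, -0.2, -0.5]
gripper_width: 44.5
gripper_force: 20.0
time_s: 22.25
ee_pos: [526.1, -179.7, 166.4]
ee_rot: [-179.8, 0.3, 11.2]
force: [-0.4, 0.8, -0.2]
gripper_width: 44.9
gripper_force: 20.0
from [ 526.1 -179.7  166.4] 11.2 N 3
slide [np.float64(0.0), np.float64(0.02), np.float64(0.48)] spin -0.001
```

```bash
python3 -m jog '{"jaw":[40,40,40,40,49,49,49],"slide":[[0,0.05,0.48],[0,0,0.48],[0,0,0.47],[0,0,0],[0,0,0],[0,0,0],[0,0,-0.4]],"spin":[0,0,0,0,0,0,0]}'
python3 -m jog '{"jaw":[49,49,49,49,49],"slide":[[0,0,-0.8],[0,0,-1],[0,0,-1],[0,-1,0],[0,-1,0]],"spin":[0,0,0,0,0]}'
python3 - <<'E'
from h import *
s=env.grab_frame("scene")[:,:,::-1];cv2.imwrite("pics/s5.png",cv2.resize(s[100:220,310:430],None,fx=5,fy=5))
E
```

```text
time_s: 22.95
ee_pos: [527.6, -181.5, 137.5]
ee_rot: [-179.9, 0.1, 11.2]
force: [-1.2, 0.1, 0.6]
gripper_width: 49.2
gripper_force: 0.0
time_s: 23.45
ee_pos: [517.5, -123.2, 224.4]
ee_rot: [179.9, -0.3, 11.1]
force: [0.5, 0.2, -0.2]
gripper_width: 49.5
gripper_force: 0.0
```

```bash
python3 -m jog '{"jaw":[24,24,24,24,24,24,24,24],"slide":[[0,0,-0.9],[0,0,-0.9],[0,0,-0.6],[0,0,0],[0,0,0],[0,0,0],[0,0,0],[0,0,0]],"spin":[-1,-1,-1,-1,-1,-1,-1,-1]}'
python3 - <<'E'
from h import *
plan(617.5,-184.5,292,101.2,4)
E
```

```text
time_s: 24.3
ee_pos: [516.7, -123.2, 295.1]
ee_rot: [179.9, -0.0, 75.5]
force: [-0.3, -0.8, 0.4]
gripper_width: 23.9
gripper_force: 0.0
from [ 516.7 -123.2  295.1] 75.5 N 4
slide [[np.float64(-0.28), np.float64(0.94), np.float64(0.03)], [np.float64(-0.39), np.float64(0.9), np.float64(0.03)], [np.float64(-0.49), np.float64(0.85), np.float64(0.03)], [np.float64(-0.58), np.float64(0.79), np.float64(0.03)]] spin -0.803
```

```bash
python3 -m jog '{"jaw":[24,24,24,24,24,24],"slide":[[-0.28,0.94,0.03],[-0.39,0.9,0.03],[-0.49,0.85,0.03],[-0.58,0.79,0.03],[0,0,0],[0,0,0]],"spin":[-0.8,-0.8,-0.8,-0.8,0,0]}'
python3 - <<'E'
from h import *
plan(617.5,-184.5,242,101.2,3)
E
```

```text
time_s: 24.9
ee_pos: [616.6, -185.2, 290.5]
ee_rot: [-180.0, -0.0, 100.7]
force: [-0.6, -0.2, -0.0]
gripper_width: 24.0
gripper_force: 0.0
from [ 616.6 -185.2  290.5] 100.7 N 3
slide [np.float64(0.01), np.float64(0.01), np.float64(0.54)] spin -0.021
```

```bash
python3 -m jog '{"jaw":[24,24,24,6,6,6,6,6],"slide":[[0,0.01,0.54],[0,0.01,0.54],[0,0,0.54],[0,0,0],[0,0,0],[0,0,0],[0,0,0],[0,0,0]],"spin":[-0.06,0,0,0,0,0,0,0]}' 25
```

```text
time_s: 25.7
ee_pos: [623.9, -183.5, 254.6]
ee_rot: [178.4, 0.5, 101.3]
force: [6.1, 5.3, 32.2]
gripper_width: 6.0
gripper_force: 16.2
```

The fingers are resting on something: the opening reads 6 and the force is 32 N upward. I'll lift off and use the last picture as a composite of the views.

```bash
python3 -m jog '{"jaw":[6,6,24,24,24],"slide":[[0,0,-0.6],[0,0,-0.8],[0,0,-0.8],[0,0,0],[0,0,0]],"spin":[0,0,0,0,0]}'
python3 - <<'E'
from h import *
import pickle
d={n:env.grab_frame(n)[:,:,::-1] for n in("scene","side")}
pickle.dump(d,open("d.pkl","wb"))
s5=cv2.imread("pics/s5.png")
o=np.zeros((600,800,3),np.uint8)
c=lambda n,p:w2px(n,p)[0]
print(c("scene",(617,-184.5,250)),c("side",(617,-184.5,250)),c("side",(511,-205,117)))
a=d["scene"][85:235,290:430];o[:300,:280]=cv2.resize(a,(280,300))
u,v=c("side",(560,-195,180)).astype(int);print(u,v)
u0,v0=u-65,v-55
b=d["side"][v0:v0+120,u0:u0+130];print("side off",u0,v0)
o[:480,280:800]=cv2.resize(b,(520,480),interpolation=cv2.INTER_CUBIC)
o[300:580,:280]=cv2.resize(s5,(280,280))
cv2.imwrite("pics/comp.png",o)
print(env.state()["ee_pos"])
E
```

```text
time_s: 26.2
ee_pos: [616.5, -184.5, 308.4]
ee_rot: [179.9, 0.0, 101.2]
force: [0.9, -0.1, -0.1]
gripper_width: 23.2
gripper_force: 0.0
[325.00957144 132.05578535] [343.70222559 172.48753182] [301.66293698 231.19867223]
320 203
side off 255 148
[ 616.24097185 -184.5892492   306.48884294]
```

View pics/comp.png

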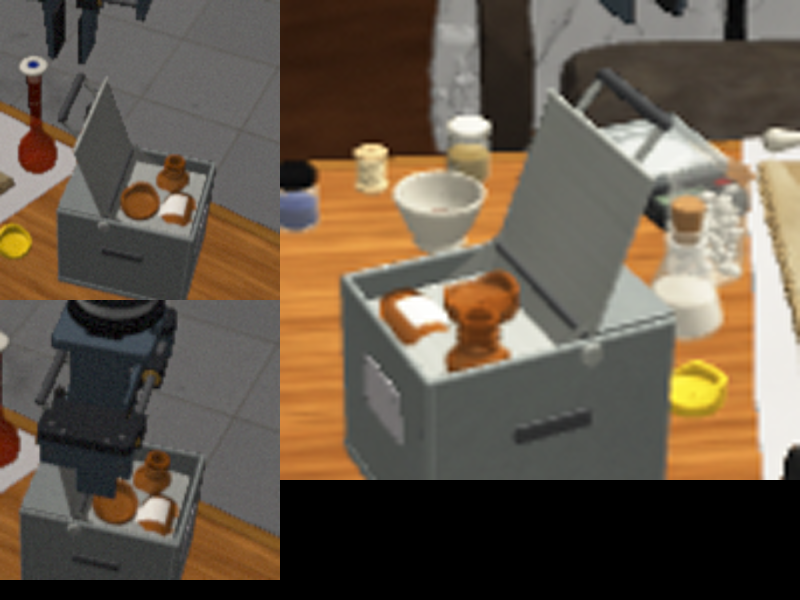

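The composite shows all three pieces lying on the level tray. The bar's middle is at side-camera (343.5,170.8) and scene-camera (327,135). I'll triangulate it.

```bash
python3 - <<'E'
from h import *
import pickle
np.set_printoptions(precision=1,suppress=True)
obs=[("scene",(327,135)),("side",(343.5,170.75))]
from scipy.optimize import least_squares
r=least_squares(lambda p:np.concatenate([w2px(n,p)[0]-np.array(q) for n,q in obs]),[617,-184,250]);print(r.x,r.fun)
H=np.array([559.2,-195,135]);ex=np.array([.981,.194,0])
for a in(62.8,65,68,71,75,80):
    p=H+129.06*(np.cos(np.radians(a))*ex+np.sin(np.radians(a))*np.array([0,0,1]));print(a,p,w2px("scene",p)[0],w2px("side",p)[0])
d=pickle.load(open("d.pkl","rb"))
for n in d:
    c=w2px(n,(617,-184,250))[0].astype(int);g=cv2.cvtColor(d[n],cv2.COLOR_BGR2GRAY)[c[1]-12:c[1]+16,c[0]-22:c[0]+18]
    print(n,c-[22,12]);print("\n".join(" ".join("%3d"%x for x in row[::1]) for row in g[::2]))
E
```

```text
[ 613.5 -180.2  250. ] [-1.5 -1.3 -1.8  1.1]
62.8 [ 617.1 -183.6  249.8] [324.8 132.4] [343.6 172.4]
65 [ 612.7 -184.4  252. ] [326.7 132. ] [342.  171.9]
68 [ 606.6 -185.6  254.7] [329.5 131.5] [339.7 171.3]
71 [ 600.4 -186.8  257. ] [332.3 131.2] [337.4 170.9]
75 [ 592.  -188.5  259.7] [336.1 130.9] [334.2 170.5]
80 [ 581.2 -190.7  262.1] [341.1 131. ] [330.  170.4]
scene [302 120]
200 201 202 202 203 197 195 191 181 152 106  93  94  98  96 100  94  95 101  96 101 101 104 100  99 106 102 100 105 101 106 103 104 107 103 104 103 100 103 100
 99 101 121 133 126 124 109  93  73  85  92  95  93  96  94  97  97  99 104  98  96  98 100  99  94 101  74  70  60  56  72 105 106 100 102 105 102 103 104 101
 90  38  61  68  67  65  67  50  49  95  91  90  92  97  95  97 104  99  99 105 109 107 101 101  99  75  69  69  54  40  66  82  99 104 104 103 106 106 101 105
 91  30  37  44  55  50  50  32  39  92  96  90  86  92  93  98  96 100 102  96  98  99 101  93  71  74  64  53  47  85  90  90  95 100  94  92  93  97 102 130
 94  91  38  14  25  13  19  25  50 104 102  92  95  93  90  96  94  94  
[... 3081 characters left out ...]
 161  91  44  47  58  73  93 138 175 159  60  58  60  62  64
108 106 106 106 105 105 106 106 106 105 108 119 158 190 191 168 174 180 187 188 192 206 224 233 231 216 184 148 120  85  74 139 186 169 167 174 160 101  64  67
106 106 106 106 106 106 105 105 106 106 108 108 106 109 146 200 215 182 184 196 195 203 213 222 217 191 142 133 142 200 223 214 211 210 199 176 167 171 177 163
106 106 106 106 106 106 106 105 105 105 106 106 108 107 106 107 130 184 224 231 237 240 240 233 179 139 133 180 238 241 241 242 241 240 238 230 217 203 187 180
107 106 106 106 106 106 106 106 105 106 106 105 106 107 108 109 107 107 121 168 224 237 211 147 133 149 219 239 241 242 241 241 241 241 242 244 242 232 229 227
```

The bar is still at (617,-184,250). The cause was timing: the fingers began closing before the descent had settled. Retrying with a pause.

```bash
python3 -m jog '{"jaw":[24,24,24,24,24,24],"slide":[[0,0.03,0.54],[0,0,0.54],[0,0,0.54],[0,0,0.5],[0,0,0],[0,0,0]],"spin":[0,0,0,0,0,0]}'
```

```text
time_s: 26.9
ee_pos: [617.7, -184.7, 243.2]
ee_rot: [-179.9, -0.1, 101.2]
force: [0.4, 0.3, 0.7]
gripper_width: 23.8
gripper_force: 0.0
```

```bash
python3 -m jog '{"jaw":[14,6,6,6,6],"slide":[[0,0,0],[0,0,0],[0,0,0],[0,0,0],[0,0,0]],"spin":[0,0,0,0,0]}' 25
```

```text
time_s: 27.4
ee_pos: [617.3, -185.1, 244.5]
ee_rot: [-179.9, 0.0, 101.2]
force: [-4.7, -0.9, 3.7]
gripper_width: 9.2
gripper_force: 25.0
```

```bash
python3 -m jog '{"jaw":[6,6,6,6,6,6,6,6,6],"slide":[[0,-0.42,-0.19],[0,-0.44,-0.14],[0,-0.45,-0.09],[0,-0.46,-0.05],[0,-0.46,0],[0,-0.46,0.05],[0,-0.45,0.1],[0,-0.43,0.15],[0,-0.42,0.19]],"spin":[0,0,0,0,0,0,0,0,0]}'
python3 -m jog '{"jaw":[6,6,6,6,6,6,6,6],"slide":[[0,-0.39,0.23],[0,-0.37,0.27],[0,0,0],[0,0,0],[0,0,0],[0,0,0],[0,-0.34,0.31],[0,-0.3,0.35]],"spin":[0,0,0,0,0,0,0,0]}'
python3 -m jog '{"jaw":[6,6,6,6],"slide":[[0,0,0],[0,0,0],[0,-0.26,0.38],[0,-0.22,0.4]],"spin":[0,0,0,0]}'
```

```text
time_s: 28.3
ee_pos: [498.6, -207.5, 242.9]
ee_rot: [-179.9, -0.1, 101.2]
force: [2.2, 3.8, 0.6]
gripper_width: 9.5
gripper_force: 25.0
time_s: 29.1
ee_pos: [459.4, -215.0, 209.1]
ee_rot: [180.0, -0.2, 101.3]
force: [0.9, 7.3, 0.7]
gripper_width: 9.5
gripper_force: 25.0
time_s: 29.5
ee_pos: [445.3, -217.7, 185.6]
ee_rot: [180.0, -0.2, 101.2]
force: [-0.2, 8.6, 3.0]
gripper_width: 9.3
gripper_force: 25.0
```

```bash
python3 -m jog '{"jaw":[6,6,6,6,6,6],"slide":[[0,-0.18,0.42],[0,-0.13,0.44],[0,-0.08,0.4],[0,0,0],[0,0,0],[0,0,0]],"spin":[0,0,0,0,0,0]}'
```

```text
time_s: 30.1
ee_pos: [433.6, -220.2, 147.0]
ee_rot: [-179.9, -0.2, 101.2]
force: [0.0, 7.0, -1.6]
gripper_width: 9.3
gripper_force: 25.0
```

```bash
python3 -m jog '{"jaw":[6,6,6,6],"slide":[[0,0,0.08],[0,0,0.08],[0,0,0.08],[0,0,0]],"spin":[0,0,0,0]}'
```

```text
time_s: 30.5
ee_pos: [433.3, -220.5, 143.3]
ee_rot: [-179.9, -0.1, 101.3]
force: [-7.5, 9.2, 21.5]
gripper_width: 9.6
gripper_force: 25.1
```

```bash
python3 -m jog '{"jaw":[24,24,24,24,24,24,24,24],"slide":[[0,0,0],[0,0,0],[0,0,-0.7],[0,0,-1],[0,0,-1],[0.9,0,-1],[1,0,0],[1,0,0]],"spin":[0,0,0,0,0,0,0,0]}'
python3 -m jog '{"jaw":[24,24,24,24,24,24,24],"slide":[[1,0,0],[1,0,0],[1,0,0],[1,0,0],[1,0,0],[1,0,0],[1,0,0]],"spin":[0,0,0,0,0,0,0]}'
python3 - <<'E'
from h import *
f=env.grab_frame("scene")[:,:,::-1];g=env.grab_frame("side")[:,:,::-1]
cv2.imwrite("pics/end.png",f);cv2.imwrite("pics/endside.png",g)
for n,a,b,(x,y,w,h) in(("scene",cv2.imread("pics/scene0.png"),f,(290,145,140,100)),("side",cv2.imread("pics/side0.png"),g,(250,195,115,95))):
    A,B=[cv2.cvtColor(i,cv2.COLOR_BGR2GRAY)[y:y+h,x:x+w].astype(np.float32) for i in(a,b)]
    D=abs(A-B);ys,xs=np.where(D>30);print(n,"bin mean diff",D.mean(),"px>30",len(ys),(xs.min()+x,xs.max()+x,ys.min()+y,ys.max()+y) if len(ys) else "", "shift",cv2.phaseCorrelate(A,B))
# changes elsewhere on the desk
a=cv2.imread("pics/scene0.png")
D=(np.abs(a.astype(int)-f).max(2)>45).astype(np.uint8);n,l,st,c=cv2.connectedComponentsWithStats(cv2.dilate(D,np.ones((3,3))))
print([(tuple(s),) for s in st[1:].tolist() if s[4]>25])
E
```

```text
time_s: 31.3
ee_pos: [417.8, -136.5, 252.2]
ee_rot: [179.9, 0.2, 101.2]
force: [0.9, -0.4, 0.5]
gripper_width: 24.0
gripper_force: 0.0
time_s: 32.0
ee_pos: [376.5, 70.4, 251.4]
ee_rot: [179.9, 0.1, 101.3]
force: [-0.0, -0.2, -0.4]
gripper_width: 24.4
gripper_force: 0.0
scene bin mean diff 29.021786 px>30 4704 (np.int64(326), np.int64(429), np.int64(145), np.int64(244)) shift ((-0.10765990662612523, -0.029247066010086087), 0.5146063109238942)
side bin mean diff 4.9954233 px>30 298 (np.int64(258), np.int64(332), np.int64(195), np.int64(242)) shift ((-0.13630554753345336, 0.14856724999172854), 0.9023058926065762)
[((325, 16, 315, 257, 29923),), ((398, 64, 7, 11, 47),), ((387, 74, 10, 5, 32),), ((387, 77, 17, 16, 107),), ((412, 82, 12, 3, 36),), ((493, 111, 13, 9, 52),), ((608, 113, 6, 6, 27),), ((494, 118, 6, 8, 28),), ((590, 236, 41, 41, 223),), ((284, 251, 19, 21, 276),), ((228, 279, 22, 23, 260),), ((575, 285, 9, 8, 44),), ((464, 291, 176, 109, 6530),), ((325, 298, 17, 22, 278),), ((589, 369, 51, 31, 828),), ((446, 388, 17, 12, 121),)]
```

Elsewhere on the desk only the three pieces' spots have changed. The arm blocks the view of the bin, so I'll move it aside and check the lid.

```bash
python3 -m jog '{"jaw":[24,24,24,24,24,24,24,24,24,24],"slide":[[1,0,0],[1,0,0],[1,0,0],[1,0,0],[1,0,0],[1,0,0],[1,0,0],[1,0,0],[1,0,0],[1,0,0]],"spin":[0,0,0,0,0,0,0,0,0,0]}'
python3 -m jog '{"jaw":[24,24,24,24,24],"slide":[[1,0,0],[1,0,0],[1,0,0],[1,0,0],[0,0,0]],"spin":[0,0,0,0,0]}'
python3 - <<'E'
from h import *
f=env.grab_frame("scene")[:,:,::-1];g=env.grab_frame("side")[:,:,::-1]
for n,a,b,(x,y,w,h) in(("scene",cv2.imread("pics/scene0.png"),f,(310,145,100,92)),("side",cv2.imread("pics/side0.png"),g,(250,200,115,90))):
    A,B=[cv2.cvtColor(i,cv2.COLOR_BGR2GRAY)[y:y+h,x:x+w].astype(np.float32) for i in(a,b)]
    D=abs(A-B);ys,xs=np.where(D>30);print(n,"mean",D.mean(),"n",len(ys),np.c_[xs+x,ys+y][::max(1,len(ys)//12)].tolist(),"shift",cv2.phaseCorrelate(A,B))
a=cv2.imread("pics/side0.png");D=(np.abs(a.astype(int)-g).max(2)>45).astype(np.uint8);n,l,st,c=cv2.connectedComponentsWithStats(cv2.dilate(D,np.ones((3,3))))
print([s for s in st[1:].tolist() if s[4]>25])
E
```

```text
time_s: 33.1
ee_pos: [318.6, 364.7, 251.1]
ee_rot: [179.9, 0.1, 101.3]
force: [0.4, -0.0, 0.4]
gripper_width: 24.3
gripper_force: 0.0
time_s: 33.6
ee_pos: [295.0, 484.5, 250.3]
ee_rot: [179.9, -0.0, 101.4]
force: [0.9, -0.9, 0.1]
gripper_width: 23.9
gripper_force: 0.0
scene mean 3.6486957 n 39 [[373, 160], [390, 163], [393, 170], [399, 170], [403, 170], [403, 171], [392, 173], [407, 179], [395, 191], [343, 192], [395, 193], [398, 193], [373, 200]] shift ((-0.022423898018928412, 0.17543950167427624), 0.9923068512479464)
side mean 3.347053 n 272 [[319, 200], [327, 201], [266, 207], [266, 210], [267, 212], [265, 214], [263, 216], [273, 218], [266, 223], [277, 232], [282, 234], [312, 236], [292, 241]] shift ((-0.10347141133256343, 0.2363943436452729), 0.8995136578877767)
[[112, 0, 100, 114, 3936], [150, 0, 14, 6, 42], [38, 17, 3, 9, 27], [62, 45, 12, 127, 819], [1, 47, 56, 185, 1171], [104, 184, 23, 22, 152], [88, 189, 13, 12, 92], [317, 193, 17, 11, 132], [95, 194, 17, 40, 239], [257, 205, 35, 25, 314], [277, 229, 34, 15, 154]]
```

```bash
python3 - <<'E'
from h import *
F={n:env.grab_frame(n)[:,:,::-1] for n in("scene","side")}
for n,rois in(("scene",[(384,155,30,45),(340,155,55,50),(318,210,60,30)]),("side",[(256,203,24,26),(270,226,50,22),(275,250,80,30)])):
    a=cv2.imread(f"pics/{n}0.png");b=F[n]
    for x,y,w,h in rois:
        T=cv2.cvtColor(a,7)[0:0] if 0 else None
        A=cv2.cvtColor(a,cv2.COLOR_BGR2GRAY)[y:y+h,x:x+w];B=cv2.cvtColor(b,cv2.COLOR_BGR2GRAY)
        K=8;up=lambda i:cv2.resize(i,None,fx=K,fy=K,interpolation=cv2.INTER_CUBIC)
        r=cv2.matchTemplate(up(B[y-4:y+h+4,x-4:x+w+4]),up(A),cv2.TM_CCOEFF_NORMED);_,v,_,l=cv2.minMaxLoc(r);print(n,(x,y),"score %.3f"%v,"shift px",(l[0]/K-4,l[1]/K-4))
    print([(w2px(n,(433.6,-219,151.5+dz))[0]-w2px(n,(433.6,-219,151.5))[0]).round(2).tolist() for dz in(5,)])
# strip along lid edge in side
for i in(cv2.imread("pics/side0.png"),F["side"]):
    print(cv2.cvtColor(i,cv2.COLOR_BGR2GRAY)[222:250,[280,290,300]].T.tolist())
cv2.imwrite("pics/fin.png",F["side"])
E
```

```text
scene (384, 155) score 0.976 shift px (0.0, 0.5)
scene (340, 155) score 0.980 shift px (0.0, 0.25)
scene (318, 210) score 0.980 shift px (0.0, 0.0)
[[0.29, -1.53]]
side (256, 203) score 0.823 shift px (0.0, 0.75)
side (270, 226) score 0.983 shift px (-0.125, 0.5)
side (275, 250) score 0.999 shift px (0.0, 0.0)
[[-0.06, -1.87]]
[[221, 221, 224, 225, 224, 210, 186, 129, 93, 138, 199, 143, 91, 76, 74, 73, 74, 75, 74, 129, 120, 107, 109, 108, 108, 107, 108, 109], [224, 223, 223, 225, 225, 224, 224, 224, 229, 190, 210, 230, 225, 170, 215, 225, 224, 229, 201, 171, 119, 87, 77, 75, 75, 75, 76, 75], [225, 225, 225, 224, 224, 225, 225, 225, 226, 225, 223, 230, 185, 211, 221, 223, 226, 158, 127, 159, 107, 83, 82, 83, 83, 82, 83, 82]]
[[216, 218, 220, 223, 222, 226, 203, 170, 129, 88, 145, 197, 138, 83, 74, 73, 73, 72, 73, 128, 118, 107, 107, 107, 107, 106, 107, 108], [222, 220, 220, 222, 223, 222, 222, 221, 222, 228, 206, 217, 213, 224, 178, 214, 223, 222, 223, 192, 158, 108, 79, 75, 74, 74, 75, 74], [223, 224, 222, 221, 222, 222, 223, 224, 225, 224, 222, 219, 200, 213, 217, 218, 220, 215, 150, 158, 106, 82, 82, 82, 82, 82, 82, 82]]
```

The lid is seated about 1.8 mm lower than it started, so it is pressed shut against its stop, and nothing else has shifted. Handing in.

```bash
python3 -c "
from workcell import env
print(env.job_done())"
```

```text
the job is handed in; nothing more can be done
None
```

I put the base, neck and shard on the tray, tipped them into the glass-waste bin and pressed the lid shut, and the job was handed in after about 34 s; image checks showed nothing else on the desk had moved, though the pieces can't be seen inside the closed bin.

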